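Post a dead battery through the sprung flap of the collection box

ROBOT

A 7-joint arm with a two-finger parallel gripper is mounted at the origin on a cart in front of the work surface, level with it; the furniture and walls round the work are solid. World frame = base frame: x ahead of the robot, y to its left, z up, the work surface at z = 0. Lengths are in m, angles in rad, forces in N, time in s.
With the tool pointing down it reaches from about 0.4 to 0.85 m from the base axis. Payload 10.4 kg.
Tool frame: the origin (TCP) lies on the centre line of the jaws, within the pads' length; the fingertips stand 11 mm ahead of it and the grasp point (between the pads) lies 8 mm behind it; z points along the fingers, y is the line along which they close (so a half turn about z gives the same grasp; the last joint's range is limited). The gripper opens to 87 mm and grips with 3 to 60 N. Pads are 19 mm wide; open, the fingers measure 117 mm over their backs; the gripper's body (75 mm by 190 mm) begins 51 mm behind the grasp point.
Start: joints at [1.162, 0.332, -0.065, 1.46, 0.022, 1.35, -0.088], TCP at [0.235, -0.579, 0.234] pointing down, gripper open.
Joint ranges: [-2.6, 2.6], [-0.5, 2.12], [-1.47, 1.34], [0.16, 2.42], [-1.27, 4.41], [0.06, 2.06], [-2.6, 2.6]. Speed limits (rad/s): [2.22, 2.22, 2.79, 2.79, 3.14, 3.14, 3.14].

INTERFACE

Orientations are given as a unit quaternion [x, y, z, w].
In Python, from bench import r gives the robot as it stands.
- The arm moves only by the shell command python3 -m pendant 'ROWS' [OPENING] [FORCE]. ROWS is JSON, a list of rows, each a list of 4 numbers: the shift along the tool's x, y, z in m, then the turn about the tool's z in rad. A call has 1 to 8 rows; each row shifts and turns the commanded pose from where the row before left it, along the tool's axes as they then stand; what a row does not reach is not made up. A row lasts 1/12 s, in which the tool goes at most 41.7 mm and 7.16 degrees, less where a joint would pass 70% of its speed; a pose out of reach is approached as far as the arm can. A call with a gripper value outside its range is refused whole. OPENING is the opening, from 0 (shut) to 1 (fully open), set as the call begins (- or left out, the last holds). The fingers move at their own pace and stop on an object; FORCE is the grip in N (left out, the last holds). Time passes only in rows, so rows that do not move let the fingers close. It gives the time, the measured TCP pose, the force, the opening and the grip force at its end, in the units of the state.
- r.read_state(): the state, without advancing time (a new reading comes with each control period).
- r.camera(name): name is "side" or "top" or "wrist"; returns a dict with "img" (480x640x3 uint8, red, green, blue), "camera_matrix" (3x3 intrinsics, pixels), "xyz" and "attitude" of the camera in the world. Camera axes: x right, y down, z forward; pixel columns grow to the right and rows downward; lengths in m; the calibration is good to about 2 mm. A picture is of the moment at which its call begins. There is no depth.
- r.close_job(): hands the job in; it is judged then, once.
Trained networks look in the newest picture that a camera, given by its name, has taken for a name from the list of things; names that differ only in an ending like _2 or _b are one class to them, and where a whole thing is asked for, a point or a joint stands for the part that bears it (a point fixed in the world has none). Each returns a list of dicts, best first, with "score" (0 to 1); they miss things now and then, are a little off and sometimes report something else, mostly with a low value. They report only what shows in the picture. A call takes as long as a camera call.
- r.outline_of(thing, camera): "mask" (480x640 bool, what is visible of it) and "bbox" ([centre column, centre row, width, height] in pixels, round what is visible of it).
The state is a dict: "time": time; "joint_positions": joint angles; "joint_vel": joint speeds; "joint_torque": joint torques, N m; "ee_pos": TCP position; "eef_rot": TCP orientation; "ft_force": force on the tool from outside, world axes, zero at the start; "torque": the same for the moment, N m; "width": finger opening in m; "grip_force": force on a finger pad.
Only numpy, scipy, OpenCV 4.12 (cv2) and the standard library are available. Lean on these libraries where they do the work, as an engineer would, in place of code of your own. Each camera call takes 0.05 s, during which the arm holds its last target. There are 200 camera calls.

TASK

The dead AA cell lying in the tray of the battery collection box has to go into the box, without being picked up. Press the sprung flap well down with one finger while the cell still lies in the tray, keep the flap held down, and with the other finger push the cell over the sill so that it rolls down into the box; then let go so that the flap springs fully shut. Leave the fresh cell that stands on the desk, the binder clip and the eraser where they are.

Things in the scene. Friction and masses are not known exactly. Their poses are not given: they have to be found in the camera images.
- box: battery collection box, grey metal, fixed on the desk, 192 x 160 mm in plan, open-topped tray in front, flap behind it, hollow under both. Origin on the desk straight under the middle of the sill; x points from the tray towards the back, y to the left looking along x, z up. Front wall at x = -62 mm, back at +130 mm, sides at y = +-80 mm (4 mm walls); floor 8 mm above the desk
- sill (a point): point on the box: middle of the sill, the straight edge between tray and flap, 92 mm above the desk. Behind it the side walls' upper edges slope up with the shut flap, about 5 mm above its face
- trough (a point): point on the box: middle of the tray's trough, 16 mm before the sill, 90.5 mm above the desk. From here the tray rises very gently to 93 mm at its open front edge, 60 mm before the sill, and to 92 mm at the sill. Low rims at the tray's left and right ends stand 102 mm above the desk
- top_edge (a point): point on the box: middle of the front edge of the fixed top plate behind the flap, 77 mm behind the sill and 136 mm above the desk; the shut flap's back edge lies just under it. Nothing is above it
- flap (a joint): sprung aluminium flap 84 x 150 x 3 mm hinged along the sill, 4 mm below its top. 0 = shut, leaning 30 degrees up from the sill to the back; the value grows as its back edge goes down into the box: 0.52 = level, 1.22 rad = fully down. A spring always shuts it; at a pad it takes 2 to 5 N. The cell rolls down it by itself and drops off its back edge when it is 20 degrees or more below level
- pad_left (a point): middle of the top of the flap's left (box's +y) rubber pad; moves with the flap. The pad stands 20 mm above the flap's face, is 40 mm long (17 to 57 mm from the hinge along the flap) and 26 mm wide, its middle 55 mm left of the flap's middle. Its top swings 20 mm towards the back as the flap goes down. A fingertip on it about level with the sill holds the flap 20 to 25 degrees below level
- pad_right (a point): the same for the right rubber pad (box's -y side), 55 mm right of the flap's middle
- dead_cell: dead AA cell, 15 mm thick and 50 mm long, 23 g, lying across the tray in its trough, parallel to the sill, and free to roll. Origin in the middle of one flat end; its z axis runs along the cell
- cell_mid (a point): centre of the dead cell, on its axis
- fresh_cell: fresh AA cell of the same size, standing upright on the desk in front of the box; origin in the middle of its foot. To be left alone
- clip: black binder clip, 32 x 30 x 42 mm, on the desk in front of the box. To be left alone
- rubber_eraser: white eraser, 20 x 43 x 13 mm, on the desk in front of the box. To be left alone

How it is judged:
On the way, in this order (a step that is already met when the one before it is completed fails the run):
1. a finger holds the flap pressed below level while the cell still lies in the tray (value of joint flap above 0.55 rad and x of cell_mid in the frame of box below -0.004 m and z of cell_mid in the frame of box above 0.09 m and contact force between the fingers and box above 0.2 N), for 0.1 s.
2. the cell has gone over the sill while a finger still holds the flap down (value of joint flap above 0.55 rad and x of cell_mid in the frame of box above 0.008 m and contact force between the fingers and box above 0.2 N), for 0.05 s.
At the end, for the whole second after the job is handed in: The dead cell lies inside the box under the flap (its centre within the walls and lower than 65 mm over the desk), nearly at rest; the flap is shut to within 0.06 rad; the fresh cell still stands, and it, the binder clip and the eraser are within 15 mm of where they were (z of cell_mid in the frame of box between 0 and 0.065 m and x of cell_mid in the frame of box between -0.062 and 0.13 m and y of cell_mid in the frame of box between -0.08 and 0.08 m and value of joint flap below 0.06 rad and linear speed of dead_cell below 0.1 m/s and distance of each of fresh_cell, clip, rubber_eraser from where it was at the start of the episode below 0.015 m and angle between fresh_cell's own z axis and vertical below 0.2 rad); the robot touches nothing.
It fails at once if the dead cell is lifted (its centre more than 25 mm above its place in the tray) (z of cell_mid in the frame of box above 0.123 m).
It fails at once if the cell is forced over the sill on to a flap that is not held down (x of cell_mid in the frame of box above 0.006 m and z of cell_mid in the frame of box above 0.095 m and value of joint flap below 0.3 rad).
It fails at once if the fresh cell, the binder clip or the eraser is moved by more than 30 mm (distance of any of fresh_cell, clip, rubber_eraser from where it was at the start of the episode above 0.03 m).
It also fails if it takes over 40 s, if anything falls off the work surface, if the arm or the gripper's body presses on something with over 40 N, if the wrist force passes 120 N, or if a joint passes its speed limit or range.

## Working session

There is one attempt and no reset: what is moved stays moved. The work goes in short steps, Python scripts to look and compute and a shell command to move; the robot and the scene stay as the last step left them, time stands still between calls to the robot, and variables do not carry over. Pictures are saved under pics/ and viewed, at most 10 in all, crops included, and the job is handed in when it is done.

```bash
mkdir -p pics; ls; python3 - <<'E'
from bench import r
import cv2
s=r.read_state();print(s['time'],s['ee_pos'],s['eef_rot'],s['width'])
for c in['top','side']:
    d=r.camera(c);cv2.imwrite(f'pics/{c}0.png',cv2.cvtColor(d['img'],cv2.COLOR_RGB2BGR))
    print(c,d['camera_matrix'],d['xyz'],d['attitude'])
    for t in['box','pad_left','dead_cell','fresh_cell','clip','rubber_eraser']:
        print(t,[(round(o['score'],2),[round(float(v)) for v in o['bbox']]) for o in r.outline_of(t,c)[:2]])
E
```

```text
pics
0.0 [ 0.23504614 -0.57872807  0.23277047] [ 9.81449325e-01  1.91720466e-01 -1.70493435e-04 -6.76185537e-04] 0.08689559286128731
top [[467.61778133   0.         319.35047087]
 [  0.         467.61778133 237.01702   ]
 [  0.           0.           1.        ]] [ 0.36896787 -0.01706516  0.93972415] [-0.69783145  0.70939861 -0.07136606  0.06849652]
box [(0.81, [289, 220, 109, 128])]
pad_left [(0.6, [288, 214, 87, 66]), (0.52, [286, 218, 106, 126])]
dead_cell [(0.64, [293, 246, 25, 13]), (0.53, [392, 319, 9, 7])]
fresh_cell [(0.41, [391, 318, 12, 6]), (0.31, [287, 214, 93, 62])]
clip [(0.66, [244, 306, 14, 15])]
rubber_eraser [(0.73, [298, 314, 22, 23])]
side [[455.44462171   0.         321.03428217]
 [  0.         455.44462171 238.04102603]
 [  0.           0.           1.        ]] [0.11761128 0.64421415 0.41427187] [-0.23494118  0.802078   -0.52755503  0.15218153]
box [(0.66, [285, 253, 136, 113]), (0.6, [375, 301, 17, 19])]
pad_left [(0.83, [284, 227, 70, 58]), (0.64, [339, 326, 22, 21])]
dead_cell [(0.57, [317, 239, 15, 14])]
fresh_cell [(0.64, [421, 252, 10, 25])]
clip [(0.56, [337, 326, 22, 18])]
rubber_eraser [(0.51, [374, 301, 19, 15])]
```

View pics/top0.png

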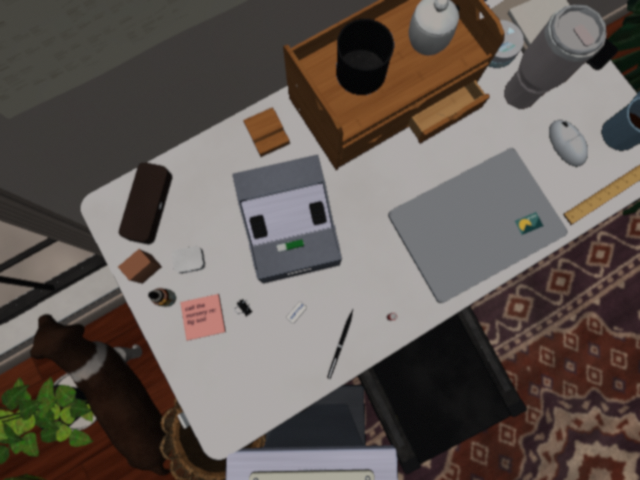

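View pics/side0.png

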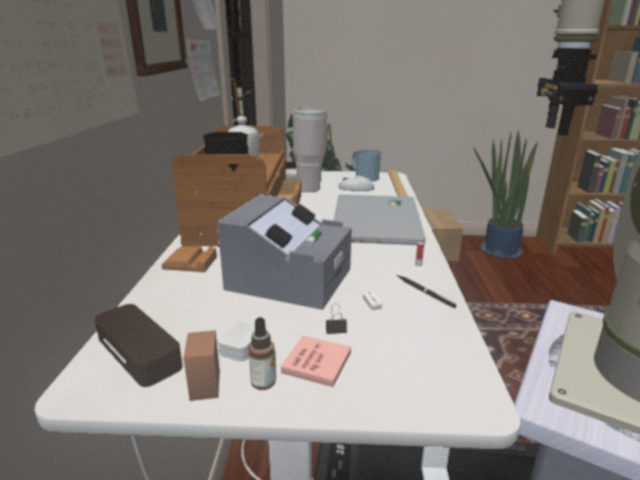

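The top view shows the box with its front edge from about (260,280) to (340,262), the dead cell lying in the tray at (291,245), and pads at (258,226) and (318,213). The fresh cell is at (391,317), the clip at (244,307) and the eraser at (297,312). The side view agrees. Next I fit the box pose to both masks.

```bash
cat > h.py <<'E'
import numpy as np, cv2
from scipy.spatial.transform import Rotation as R
def proj(d,P):
    p=(np.atleast_2d(P)-d['xyz'])@R.from_quat(d['attitude']).as_matrix()
    return (p@d['camera_matrix'].T)[:,:2]/p[:,2:]
def ray(d,uv,z):
    v=R.from_quat(d['attitude']).apply(np.linalg.solve(d['camera_matrix'],[*uv,1])); return d['xyz']+v*(z-d['xyz'][2])/v[2]
def b2w(q,P): # q = x,y,yaw
    return np.atleast_2d(P)@R.from_euler('z',q[2]).as_matrix().T+[q[0],q[1],0]
E
python3 - <<'E'
from bench import r
from h import *
from scipy.optimize import minimize
S=[(x,y*.08,z) for y in(-1,1) for x,z in((-.062,0),(.13,0),(-.062,.097),(.077,.138),(.13,.138))]
D={};M={}
for c in['top','side']:
    D[c]=r.camera(c);M[c]=r.outline_of('box',c)[0]['mask']
    k=r.outline_of('dead_cell',c)[0]['mask'];M[c+'c']=np.argwhere(k).mean(0)[::-1]
def iou(q,c):
    m=np.zeros((480,640),np.uint8);cv2.fillConvexPoly(m,cv2.convexHull(np.round(proj(D[c],b2w(q,S))*16).astype(np.int32)),1,shift=4)
    m=m>0;return (m&M[c]).sum()/(m|M[c]).sum()
p=ray(D['top'],(289,245),.09)
for cs in(['top'],['side'],['top','side']):
    best=min((minimize(lambda q:-sum(iou(q,c) for c in cs),[p[0],p[1],y0],method='Nelder-Mead',options=dict(initial_simplex=[[p[0],p[1],y0],[p[0]+.02,p[1],y0],[p[0],p[1]+.02,y0],[p[0],p[1],y0+.15]])) for y0 in(-.2,0,.2,.4)),key=lambda o:o.fun)
    print(cs,best.x,best.fun)
q=best.x
w=ray(D['top'],M['topc'],.098);print('cell world',w,'box',R.from_euler('z',-q[2]).apply(w-[q[0],q[1],0]))
print(M['sidec'],proj(D['side'],w))
for n,uv,z in(('fresh',(391,317),.025),('clip',(244,307),.01),('eraser',(297,312),.007)):print(n,ray(D['top'],uv,z))
im=D['top']['img'].copy()
for P in [(0,-.076,.092),(0,.076,.092),(0,0,.092),(-.016,0,.0905),(.077,0,.136),(.042,.055,.132),(.042,-.055,.132),*S]:
    u=proj(D['top'],b2w(q,P))[0];cv2.circle(im,tuple(int(round(v)) for v in u),1,(255,0,0),-1)
cv2.imwrite('pics/t1.png',cv2.resize(im[140:300,200:420],None,fx=3.5,fy=3.5)[:,:,::-1])
E
```

```text
['top'] [ 0.52539174  0.03432717 -0.2       ] -0.0
['side'] [0.54207221 0.0255981  0.21967787] -0.9341637010676157
['top', 'side'] [0.54207221 0.0255981  0.21967787] -0.9341637010676157
cell world [0.5224365  0.03226687 0.098     ] box [-0.0177106   0.01078742  0.098     ]
[313.39325843 238.32022472] [[313.23327337 237.43498503]]
fresh [ 0.39292967 -0.15795674  0.025     ]
clip [0.41752308 0.12818375 0.01      ]
eraser [0.4061898  0.02410984 0.007     ]
```

View pics/t1.png

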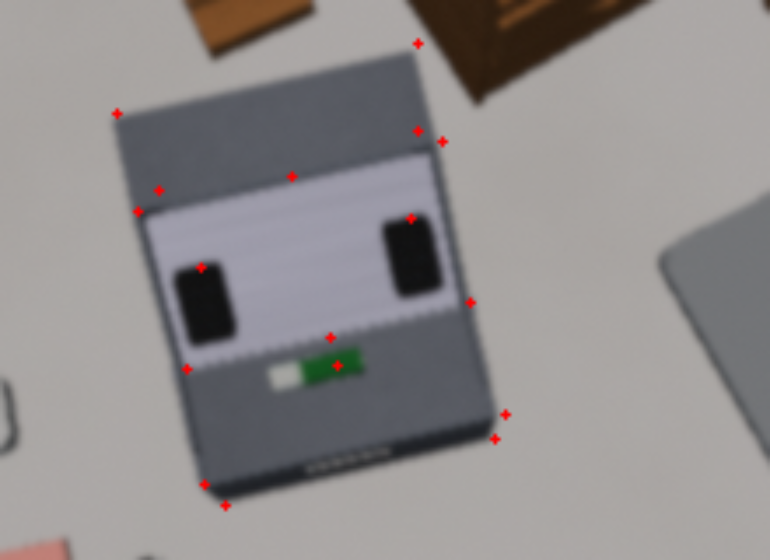

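The crop shows the side-only fit is about 1 to 2 px off on the right, because the top mask came back empty. I refit with corners read from this crop and check the organizer corner at (337,165) for clearance.

```bash
python3 - <<'E'
from bench import r
from h import *
from scipy.optimize import least_squares
d=r.camera('top');ds=r.camera('side')
O=[((115,120),(.13,.08,.138)),((413,52),(.13,-.08,.138)),((222,500),(-.062,.08,0)),((490,437),(-.062,-.08,0)),((187,369),(0,.076,.092)),((463,306),(0,-.076,.092)),((142,214),(.077,.077,.136)),((431,152),(.077,-.077,.136))]
U=np.array([o[0] for o in O])/3.5+[200,140];P=np.array([o[1] for o in O])
f=least_squares(lambda q:(proj(d,b2w(q,P))-U).ravel(),[.54,.025,.2],loss='soft_l1')
q=f.x;print(q,f.fun.reshape(-1,2).round(1).tolist())
np.save('q.npy',q)
c=np.array([(268+362)/2,(378+360)/2-0])/3.5+[200,140]
w=ray(d,c,.100);print('cell',w,R.from_euler('z',-q[2]).apply(w-[q[0],q[1],0]))
for z in(0,.1,.15,.2):
    p=ray(d,(337,166),z);print(z,p,proj(ds,p))
T=b2w(q,[(-.007,-.025,0),(.016,-.025,0),(.027,-.058,.1),(-.041,.008,.1)]);print(T)
E
```

```text
[0.53981442 0.02695459 0.21978703] [[-0.9, -1.0], [0.5, -1.2], [-0.0, 1.8], [0.7, 1.3], [-0.8, 1.1], [0.5, 0.3], [-0.8, -0.3], [0.7, -1.9]]
cell [0.52272628 0.03190127 0.1       ] [-0.01559858  0.00855327  0.1       ]
0 [ 0.71011145 -0.06235376  0.        ] [[265.90425157 245.6558674 ]]
0.1 [ 0.67380893 -0.05753441  0.1       ] [[276.04619181 206.35572629]]
0.15 [ 0.65565767 -0.05512473  0.15      ] [[281.62872245 184.72335255]]
0.2 [ 0.63750641 -0.05271506  0.2       ] [[287.59976193 161.58550231]]
[[ 0.53843335  0.00102984  0.        ]
 [ 0.56088006  0.00604434  0.        ]
 [ 0.57881017 -0.02376357  0.1       ]
 [ 0.49805654  0.02582325  0.1       ]]
```

```bash
python3 -m pendant '[[0.03,-0.0255,0,0],[0.03,-0.0255,0,0],[0.03,-0.0255,0,0],[0.03,-0.0255,0,0],[0.03,-0.0255,0,0],[0.03,-0.0255,0,0],[0.03,-0.0255,0,0],[0.03,-0.0255,0,0]]' 0.92 && python3 -m pendant '[[0.03,-0.0255,0,0],[0.03,-0.0255,0,0],[0.03,-0.0255,0,0],[0.03,-0.0255,0,0],[0.03,-0.0255,0,0],[0.03,-0.0255,0,0],[0.03,-0.0255,0,0],[0.018,-0.015,0,0]]' && python3 -m pendant '[[0,0,0,-0.106],[0,0,0,-0.106],[0,0,0,-0.106],[0,0,0,-0.106],[0,0,0,-0.106],[0,0,0,-0.106],[0,0,0,0]]'
cat > w.py <<'E'
from bench import r
from h import *
import sys
s=r.read_state();q=np.load('q.npy');M=R.from_quat(s['eef_rot']).as_matrix();p=s['ee_pos'];B=R.from_euler('z',-q[2])
L=s['width']+.015
print('t',s['time'],'w',s['width'],'tip z',p[2]-.011,'F',np.round(s['ft_force'],1))
for sg in(1,-1):print('finger',sg,(B.apply(p+M[:,1]*sg*L/2-[q[0],q[1],0])*1000).round(1))
print('box x,y in tool', [ (B.inv().apply(e)@M).round(3).tolist() for e in np.eye(3)[:2]], 'ang y',np.degrees(np.arctan2(M[1,1],M[0,1]))-np.degrees(q[2]))
if len(sys.argv)>1:
    d=r.camera('wrist');cv2.imwrite(sys.argv[1],d['img'][:,:,::-1].copy())
    im=d['img'].copy()
    for P in [(0,-.076,.092),(0,.076,.092),(0,0,.092),(.077,.076,.136),(.077,-.076,.136),(.0,-.055,.092),(-.062,.08,.093),(-.062,-.08,.093)]:
        u=proj(d,b2w(q,P))[0];cv2.circle(im,tuple(int(round(v)) for v in u),3,(255,0,0),-1)
    cv2.imwrite(sys.argv[1],im[:,:,::-1])
    o=r.outline_of('dead_cell','wrist')
    if o:
        k=np.argwhere(o[0]['mask']).mean(0)[::-1];w=ray(d,k,.101);print('cell',o[0]['score'],k,B.apply(w-[q[0],q[1],0]))
E
python3 w.py pics/w1.png
```

```text
time: 1.77
ee_pos: [0.3813, -0.298, 0.2338]
eef_rot: [0.981, 0.192, 0.0, 0.0]
ft_force: [1.3, -0.1, -0.9]
width: 0.0801
grip_force: 0.0
time: 2.43
ee_pos: [0.5204, -0.0302, 0.234]
eef_rot: [0.981, 0.194, 0.001, -0.0]
ft_force: [0.5, -0.3, -1.0]
width: 0.08
grip_force: 0.0
time: 3.02
ee_pos: [0.5192, -0.0347, 0.2336]
eef_rot: [0.871, 0.491, 0.0, 0.0]
ft_force: [-0.7, -0.2, 0.6]
width: 0.0802
grip_force: 0.0
t 3.0167 w 0.08023458636680768 tip z 0.2226043153424098 F [-0.7 -0.2  0.6]
finger 1 [  0.8 -88.6 233.6]
finger -1 [-67.9 -22.8 233.6]
box x,y in tool [[0.692, 0.722, 0.0], [0.722, -0.692, -0.0]] ang y -43.761865650074554
cell 0.61 [271.8436019  137.27251185] [-0.01400001  0.00803938  0.101     ]
```

View pics/w1.png

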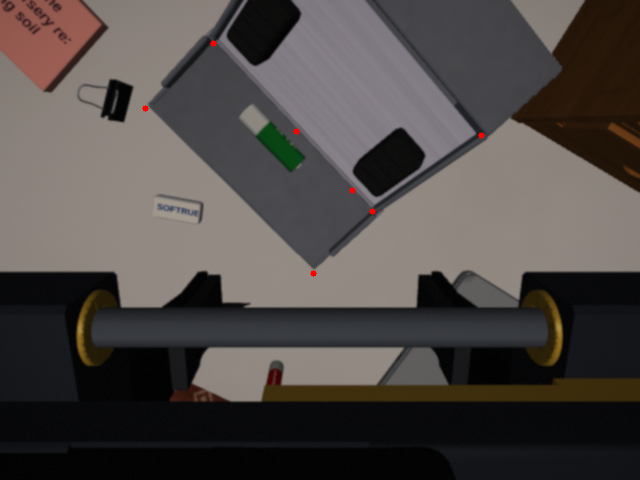

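The projected box points sit on the sill, the plate and the tray corners. The cell at (272,137) works out to about (-15, +8) mm in the box frame, which agrees with the trough. I shift above the box and start down.

```bash
python3 -m pendant '[[0.021,-0.0013,0,0],[0.021,-0.0013,0,0],[0,0,0.025,0],[0,0,0.025,0],[0,0,0.02,0],[0,0,0,0],[0,0,0,0]]' && python3 w.py
```

```text
time: 3.7
ee_pos: [0.5385, 0.0025, 0.1633]
eef_rot: [0.873, 0.488, -0.001, -0.0]
ft_force: [-0.4, 0.4, 0.3]
width: 0.08
grip_force: 0.0
t 3.7 w 0.08001852864883277 tip z 0.15234086562749916 F [-0.4  0.4  0.3]
finger 1 [ 27.5 -56.7 163.3]
finger -1 [-40.7   9.5 163.4]
box x,y in tool [[0.697, 0.717, -0.001], [0.717, -0.697, 0.001]] ang y -44.17503576682141
```

```bash
python3 -m pendant '[[0,0,0.015,0],[0,0,0.01,0],[0,0,0.01,0],[0,0,0.01,0],[0,0,0,0]]' && python3 - <<'E'
from bench import r
import cv2
for c,s in(('side',(slice(180,310),slice(210,370))),('top',(slice(140,300),slice(200,420)))):
    im=r.camera(c)['img'][s];cv2.imwrite(f'pics/{c}2.png',cv2.resize(im,None,fx=3.5,fy=3.5)[:,:,::-1])
E
python3 w.py
```

```text
time: 4.12
ee_pos: [0.5397, 0.0025, 0.1181]
eef_rot: [0.872, 0.489, 0.001, 0.0]
ft_force: [-0.2, -0.3, 5.3]
width: 0.0799
grip_force: 1.8
t 4.2167 w 0.08003799596977074 tip z 0.10792730088420728 F [0.7 0.  3.4]
finger 1 [ 28.1 -56.8 118.9]
finger -1 [-40.2   9.3 118.9]
box x,y in tool [[0.695, 0.719, 0.0], [0.719, -0.695, -0.0]] ang y -44.063624471968126
```

View pics/side2.png

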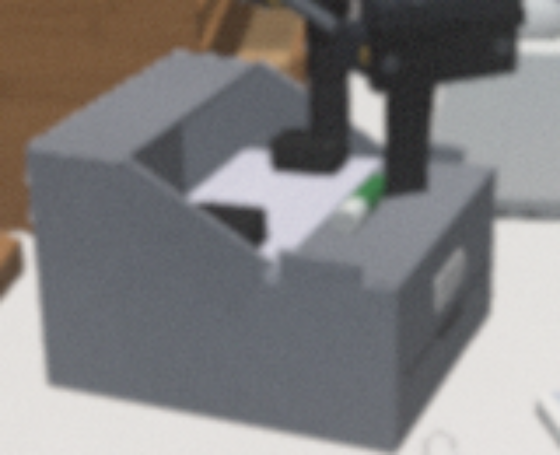

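The crop shows one finger at (325,150) pressing the right pad with the flap about level, and the other at (410,180) in front of the cell, which is still in the trough. I go the rest of the way down.

```bash
python3 -m pendant '[[0,0,0.007,0],[0,0,0.005,0],[0,0,0,0],[0,0,0,0],[0,0,0,0]]' && python3 w.py
```

```text
time: 4.63
ee_pos: [0.5397, 0.0027, 0.1075]
eef_rot: [0.872, 0.489, 0.001, 0.0]
ft_force: [3.1, 1.4, 3.8]
width: 0.0804
grip_force: 2.5
t 4.6333 w 0.08044168142687567 tip z 0.09647686450009883 F [3.1 1.4 3.8]
finger 1 [ 28.9 -56.9 107.6]
finger -1 [-39.7   9.5 107.4]
box x,y in tool [[0.695, 0.719, 0.002], [0.719, -0.695, -0.0]] ang y -44.045998694246634
```

```bash
python3 -m pendant '[[0,0,0.0015,0],[0.0028,0.0029,0,0],[0.0028,0.0029,0,0],[0.0028,0.0029,0,0],[0.0028,0.0029,0,0],[0.0028,0.0029,0,0],[0,0,0,0]]' && python3 w.py && python3 - <<'E'
from bench import r
import cv2
im=r.camera('side')['img'][180:310,210:370];cv2.imwrite('pics/s3.png',cv2.resize(im,None,fx=3.5,fy=3.5)[:,:,::-1])
E
```

```text
time: 5.22
ee_pos: [0.5594, 0.0072, 0.105]
eef_rot: [0.872, 0.489, 0.0, -0.0]
ft_force: [1.2, -0.6, 2.7]
width: 0.0798
grip_force: 1.3
t 5.2167 w 0.07983569737399276 tip z 0.09397375596603265 F [ 1.2 -0.6  2.7]
finger 1 [ 48.9 -56.5 105. ]
finger -1 [-19.3   9.4 105. ]
box x,y in tool [[0.695, 0.719, 0.0], [0.719, -0.695, 0.0]] ang y -44.03721765014977
```

View pics/s3.png

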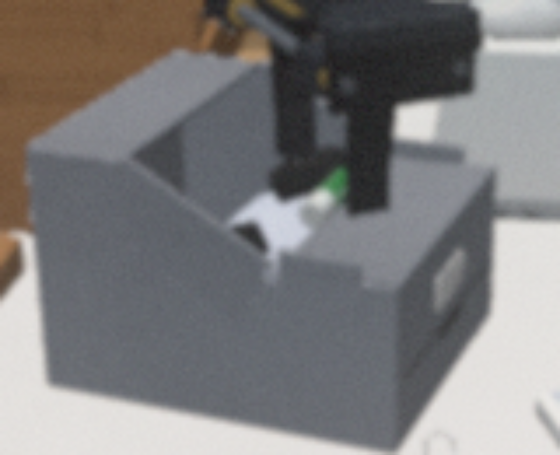

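The cell at (325,195) has reached the sill, and the flap is still held well below level. I push on.

```bash
python3 -m pendant '[[0.0028,0.0029,0,0],[0.0028,0.0029,0,0],[0,0,0,0],[0,0,0,0],[0,0,0,0],[0,0,0,0]]' && python3 w.py && python3 - <<'E'
from bench import r
import cv2
im=r.camera('side')['img'][180:310,210:370];cv2.imwrite('pics/s4.png',cv2.resize(im,None,fx=3.5,fy=3.5)[:,:,::-1])
E
```

```text
time: 5.77
ee_pos: [0.5667, 0.0087, 0.1052]
eef_rot: [0.872, 0.489, 0.0, 0.0]
ft_force: [1.4, -0.3, 1.7]
width: 0.0801
grip_force: 1.3
t 5.7667 w 0.0800503375012007 tip z 0.09423397047379956 F [ 1.4 -0.3  1.7]
finger 1 [ 56.4 -56.8 105.3]
finger -1 [-11.9   9.3 105.2]
box x,y in tool [[0.695, 0.719, 0.001], [0.719, -0.695, -0.0]] ang y -44.04545453776747
```

View pics/s4.png

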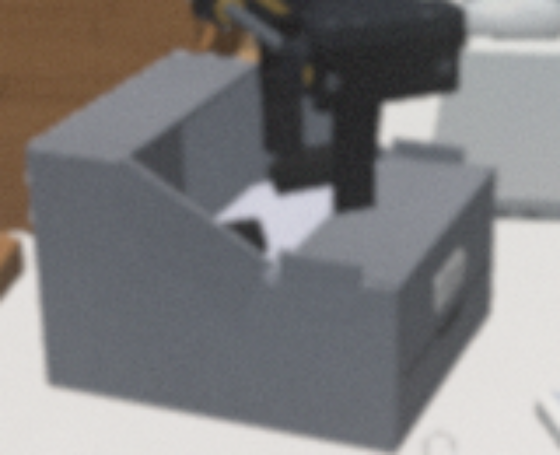

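The cell has left the tray and the visible part of the flap is empty. I hold a moment longer, then look from the wrist before letting go.

```bash
python3 -m pendant '[[0,0,0,0],[0,0,0,0],[0,0,0,0],[0,0,0,0],[0,0,0,0],[0,0,0,0]]' >/dev/null && python3 - <<'E'
from bench import r
import cv2,numpy as np
a=cv2.resize(r.camera('wrist')['img'],(400,300));b=cv2.resize(r.camera('top')['img'][160:295,220:400],(400,300))
cv2.imwrite('pics/w5.png',np.hstack([a,b])[:,:,::-1])
for c in('wrist','top','side'):print(c,[(o['score'],o['bbox']) for o in r.outline_of('dead_cell',c)] if c!='side' else '')
E
```

```text
wrist []
top [(0.47, [258.3, 221.4, 22.6, 37.1])]
side
```

View pics/w5.png

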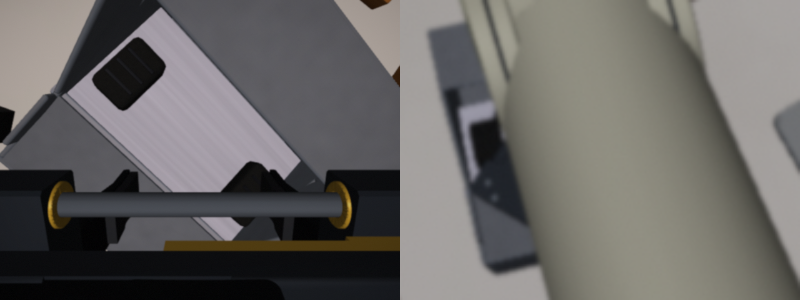

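The wrist view shows the whole flap down and empty, so the cell has dropped in. I lift straight up to let the flap shut.

```bash
python3 -m pendant '[[0,0,-0.01,0],[0,0,-0.015,0],[0,0,-0.015,0],[0,0,-0.015,0],[0,0,-0.02,0],[0,0,-0.03,0],[0,0,-0.03,0],[0,0,0,0]]' && python3 -m pendant '[[-0.03,0,0,0],[-0.04,0,0,0],[-0.04,0,0,0],[-0.03,0,0,0],[0,0,0,0],[0,0,0,0]]' && python3 - <<'E'
from bench import r
import cv2,numpy as np
a=cv2.resize(r.camera('side')['img'][170:350,210:450],(400,300));w=r.camera('wrist')['img'];b=cv2.resize(w,(400,300))
cv2.imwrite('pics/w6.png',np.hstack([a,b])[:,:,::-1])
print(r.outline_of('dead_cell','wrist')[:1] and r.outline_of('dead_cell','wrist')[0]['bbox'])
E
```

```text
time: 7.18
ee_pos: [0.5679, 0.0091, 0.2461]
eef_rot: [0.872, 0.489, 0.003, 0.002]
ft_force: [0.4, -1.0, 1.1]
width: 0.0801
grip_force: 0.0
time: 7.68
ee_pos: [0.492, -0.1125, 0.2401]
eef_rot: [0.873, 0.487, -0.001, -0.0]
ft_force: [-0.1, 1.1, -0.5]
width: 0.08
grip_force: 0.0
[]
```

View pics/w6.png

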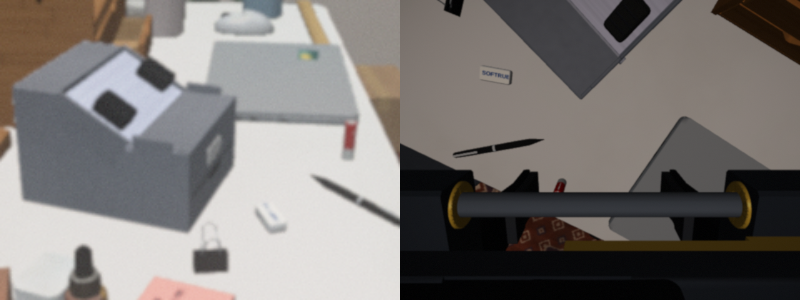

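The flap is shut, the tray is empty, and the fresh cell, clip and eraser haven't moved. I'm handing the job in.

```bash
python3 -c "
from bench import r
print(r.close_job())"
```

```text
the job is handed in; nothing more can be done
None
```

The dead cell went over the sill into the box while the flap was held down, the flap then sprang shut, and the fresh cell, clip and eraser look unmoved in the last pictures; the job is handed in, but no verdict came back.

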